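Fit the carrier to the board-holder rail and clamp it

ROBOT

A 6-joint arm with a two-finger parallel gripper is mounted at the origin on the work surface. World frame = base frame: x ahead of the robot, y to its left, z up, the work surface at z = 0. Lengths are in mm, angles in rad, forces in N, time in s.
With the tool pointing down it reaches from about 375 to 750 mm from the base axis. Payload 9 kg.
Tool frame: the origin (TCP) lies midway between the tips of the shut fingers; the grasp point (between the pads) lies 19 mm behind it; z points along the fingers, y is the line along which they close (so a half turn about z gives the same grasp; the last joint's range is limited). The gripper opens to 85 mm and grips with 20 to 120 N. Pads are 22 mm wide; open, the fingers measure 114 mm over their backs; the gripper's body (76 mm by 85 mm) begins 54 mm behind the grasp point. The pads swing forward as they close: fully open they stand 13 mm farther back than shut.
Start: joints at [0.927, 0.104, 0.097, 1.564, 0, 1.353], TCP at [247.838, 546.455, 231.331] pointing down, gripper open.
Joint ranges: [-2.99, 2.99], [-0.84, 1.86], [-1.1, 1.16], [-1.84, 2.11], [-1.51, 1.56], [-3.14, 3.14]. Speed limits (rad/s): [2.22, 2.22, 2.57, 3.14, 3.14, 3.14].

INTERFACE

Orientations are given as a unit quaternion [x, y, z, w].
In Python, from cell import * gives the robot as it stands. The module is installed in compiled form; this text tells all that it offers.
- The arm moves only by the tool apply_moves, never from a script. Its argument "increments" is a list of rows, each a list of 5 numbers: the shift along the tool's x, y, z in m, then the turn about the tool's z in rad, then the opening, from -1 (shut) to 1 (fully open), so that 0 is half open. In form: [[x, y, z, yaw, jaw], ...]. A call has 1 to 12 rows; each row is the pose to reach, as a shift and turn from the pose commanded when the call began, along the tool's axes at that moment; what a row does not reach only later rows make up. A row lasts 1/10 s, in which the tool goes at most 50 mm and 8.59 degrees, less where a joint would pass 70% of its speed; a pose out of reach is approached as far as the arm can. A call with a gripper value outside its range is refused whole. The fingers move at their own pace and stop on an object; "grip_force" is the grip in N (left out, the last holds). Time passes only in rows, so rows that repeat a pose let the fingers close. It gives the time, the measured TCP pose, the force, the opening and the grip force at its end, in the units of the state.
- get_state(): the state, without advancing time (a new reading comes with each control period).
- snapshot(name): name is "scene" or "top"; returns a dict with "pixels" (400x640x3 uint8, red, green, blue), "fx", "fy", "cx", "cy" (pixels), "cam_to_world" (4x4, takes a point from camera to world coordinates). Camera axes: x right, y up, looking along -z (the intrinsics and any distortion apply to the point x, -y, -z); pixel columns grow to the right and rows downward; lengths in mm; the calibration is good to about 2 mm. A picture is of the moment at which its call begins. There is no depth.
- hand_in(): hands the job in; it is judged then, once.
The state is a dict: "clock": time; "qpos": joint angles; "qd": joint speeds; "joint_efforts": joint torques, N m; "ee_pos": TCP position; "orientation": TCP orientation; "force": force on the tool from outside, world axes, zero at the start; "torque": the same for the moment, N m; "grip_width": finger opening in mm; "gripper_force": force on a finger pad.
Only numpy, scipy, OpenCV 4.12 (cv2) and the standard library are available. Lean on these libraries where they do the work, as an engineer would, in place of code of your own. Each camera call takes 0.05 s, during which the arm holds its last target. There are 200 camera calls.

TASK

Put the loose carrier back on the circuit-board holder: slide it onto the dovetail rail from the rail's open end and push it gently along until it is fully home against the stop block. Then turn the wing knob on its side clockwise until the clamp is firmly tight, going by feel and without forcing it, and let go. Leave the other things on the bench where they are.

Things in the scene. Friction and masses are not known exactly. Their poses are not given: they have to be found in the camera images.
- stand: Board holder fixed to the bench: grey base plate (x -87.5 to 137.5 mm, 90 wide, 10 thick), on it an aluminium dovetail rail along x from its open end (x = -75) to a stop block, and a fixed upright head (60 wide, 70 tall) at x = 111 to 133. Origin on the bench under the middle of the 150 mm rail; x points from the open end to the stop = the way the carrier slides on, z up.
- rail_mouth (a point): Middle of the rail's top face at the open end (stand x -75, y 0, z 29 mm). The rail is 36.5 mm wide from z = 26 to 29 and narrows below, at 30 degrees from vertical, to 18 mm at the plate (z = 10). So the carrier goes on only along x, not from above.
- stop: Stop block on the rail; origin in the middle of its face towards the open end, at the height of the rail's top (stand x +55, y 0, z 29 mm). Dark steel block, 20 x 44 mm, its top 37 mm above the bench. With the carrier home against it the carrier's origin is at stand x = +23 mm.
- carrier: Loose carrier, 0.4 to 0.7 kg: aluminium saddle (64 mm along its x, 72 along y; plate 16 to 26 mm above its underside, side walls down to the underside), black post to hold, black wing knob on a lug at its +y side (lug to y = 77 mm, 36 wide). Origin: middle of the underside; x along the rail (start heading within 0.7 rad of the stand's), z up. On the rail the origin is 13 mm above the bench.
- carrier_grip (a point): On the axis of the carrier's black post, 50 mm above the underside: a good height to hold it. The post is 28 mm along x, 24 along y, from 26 to 66 mm above the underside.
- jaw: Moving jaw under the plate on the knob's side, a slanting bar 62 mm long that the knob presses on the dovetail; origin as the carrier's, shifted by its travel. With the knob slack the carrier has 2.4 to 6.4 mm of sideways play, its middle between 0.7 mm to +y and 1.3 mm to -y (the other jaw's setting is unknown), and 2 to 5 mm upward. Closing, it draws the carrier up to 6 mm to +y; the hand must follow.
- knob (a joint): Turn of the wing knob, rad: starts slack at 0 to 0.2, grows clockwise from above (tightening), ends at 2.2. It drags with 0.15 to 0.28 N m until the jaw bears on the rail, anywhere from 0.5 to 1.5 (not known); then torque climbs about 0.08 N m and jaw pressure 20 N per 0.1 rad. Properly tight: 0.32 to 0.40 N m held on the knob (25 to 60 N at the jaw; 75 is forced). It stays where left.
- knob_wing (a point): Middle of the knob's wing, on its vertical axis: carrier x 0, y +58 mm, 49 mm above the underside. The wing is an upright bar 44 mm long, 10 thick, 26 tall (top 62 mm above the underside); this frame turns with it, x along the wing (along the rail when the knob reads 0). Turning it can draw the still slack carrier back from the stop: keep it leaning there.
- circuit_board: Bystander: brown printed circuit board lying flat, 160 x 100 mm, 3 mm thick with low chips; origin under its middle. Leave it alone.
- heatsink: Bystander: small finned aluminium heatsink, 44 x 50 mm, 28 mm tall; origin under its middle. Leave it alone.
- solder_spool: Bystander: grey spool standing on its flange, 60 mm across, 40 mm tall; origin under its middle. Leave it alone.
- screw_jar: Bystander: small amber glass jar with a steel cap, 52 mm across, 60 mm tall; origin under its middle. Leave it alone.
- screwdriver: Bystander: screwdriver lying on the table; origin under its middle. Leave it alone.
- multimeter: Bystander: grey hand-held multimeter lying flat, 150 x 75 x 32 mm; origin under its middle. Leave it alone.
Mind the look-alikes: they are no part of the job. What is shaped like the carrier but pink is not meant. What is shaped like the stand but red is not meant.

How it is judged:
By the outcome, as a careful person would: the job done as asked, in the order asked, and still so for the second after the job is handed in, with the robot touching nothing.
It also fails if it takes over 72 s, if anything falls off the work surface, if the arm or the gripper's body presses on something with over 40 N, if the wrist force passes 120 N, or if a joint passes its speed limit or range.

## Working session

There is one attempt and no reset: what is moved stays moved. The work goes in short steps, Python scripts to look and compute and a tool call to move; the robot and the scene stay as the last step left them, time stands still between calls to the robot, and variables do not carry over. Pictures are saved under pics/ and viewed, at most 10 in all, crops included, and the job is handed in when it is done.

Besides the shell and the picture viewer there is one more tool, called after "Emit:" in YAML: its name, and indented under it one key for each argument. apply_moves: Moves the arm, as the interface text tells. Its arguments: {"type":"object","properties":{"increments":{"type":"array","items":{"type":"array","items":{"type":"number"}}},"grip_force":{"type":"number"}},"required":["increments"]}

```bash
mkdir -p pics; python3 - <<'E'
from cell import *
import cv2,numpy as np
for n in("scene","top"):
    s=snapshot(n); cv2.imwrite(f"pics/{n}0.png",s["pixels"][:,:,::-1]); print(n,s["fx"],s["fy"],s["cx"],s["cy"],np.round(s["cam_to_world"],4).tolist(),[k for k in s])
print(get_state())
E
```

```text
scene 452.84435244899015 452.84435244899015 316.8221074045835 200.69765776652292 [[0.882, -0.3747, 0.2857, 911.7729], [0.4709, 0.7237, -0.5044, -650.4074], [-0.0178, 0.5795, 0.8148, 1262.5815], [0.0, 0.0, 0.0, 1.0]] ['pixels', 'fx', 'fy', 'cx', 'cy', 'cam_to_world']
top 516.3522333229994 516.3522333229994 324.6698436375347 193.2732915949771 [[-0.0062, 0.9895, -0.1441, 271.9795], [-1.0, -0.0058, 0.003, 95.2351], [0.0021, 0.1441, 0.9896, 1436.5915], [0.0, 0.0, 0.0, 1.0]] ['pixels', 'fx', 'fy', 'cx', 'cy', 'cam_to_world']
{'clock': 0.1, 'qpos': array([ 9.27287684e-01,  1.04643791e-01,  9.66195966e-02,  1.56390048e+00,
       -9.45479099e-06,  1.35312753e+00]), 'qd': array([-0.00020467,  0.00012111,  0.00163327,  0.00028455,  0.00019265,
        0.00074417]), 'joint_efforts': array([ 7.51304993e-03, -5.58207536e+01,  5.04720211e+01,  1.29537407e-02,
       -2.29703546e-04, -6.38119718e-05]), 'ee_pos': array([247.66182982, 546.20364132, 230.6375549 ]), 'orientation': array([ 2.11314748e-01,  9.77417904e-01, -5.14647432e-04, -2.31192685e-04]), 'force': array([ 0.1942232 , -0.01237258,  0.28254281]), 'torque': array([-0.00356107,  0.00084914, -0.03366283]), 'gripper_force': 0.0, 'grip_width': 85.65669587237407}
```

View pics/scene0.png

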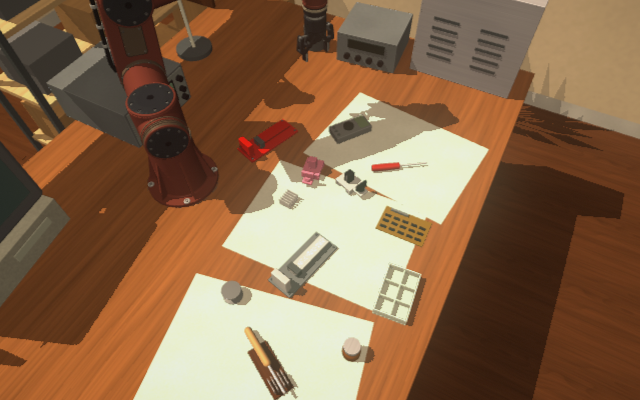

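View pics/top0.png

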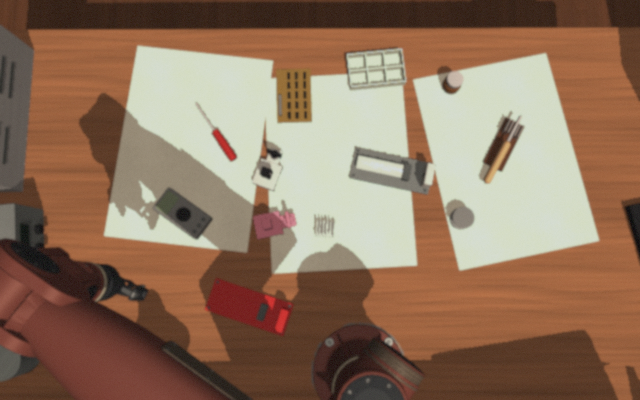

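The two saddle-shaped parts in the top view are the silver one with black post and knob at (267,170) and the pink one at (273,222). The silver one fits the description. The stand-shaped parts are the grey one at (392,170) and the red one at (250,306), and the grey one fits. I'll confirm with one enlarged crop.

```bash
python3 - <<'E'
import cv2,numpy as np
t=cv2.imread("pics/top0.png");s=cv2.imread("pics/scene0.png")
def c(im,x,y,w,h,W,H): return cv2.resize(im[y:y+h,x:x+w],(W,H),interpolation=cv2.INTER_CUBIC)
a=np.hstack([c(t,240,135,60,65,369,400)[:300] if 0 else c(t,242,138,50,56,268,300),c(t,340,138,100,56,532,300)])
b=np.hstack([c(s,325,155,60,45,400,300),c(s,260,225,84,75,400,300)[:, :400]])
cv2.imwrite("pics/crop1.png",np.vstack([a,b]))
E
```

```text
(no output)
```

View pics/crop1.png

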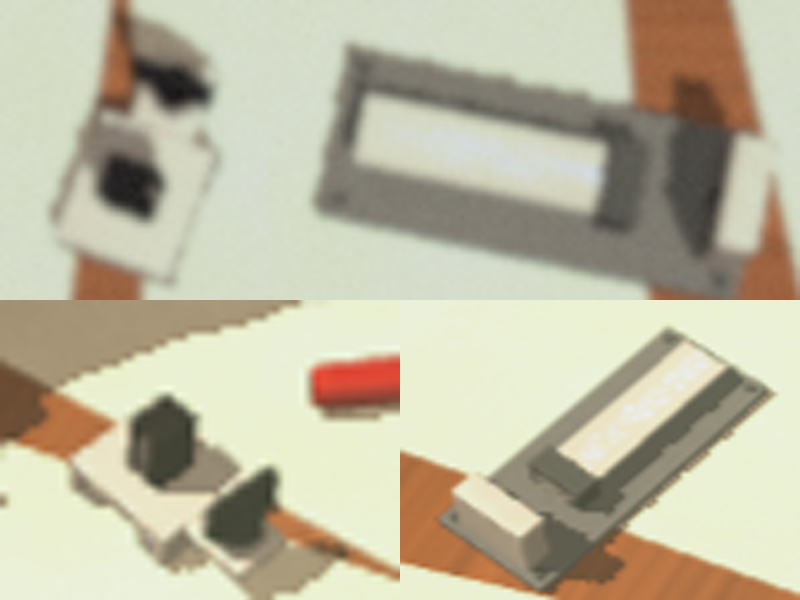

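Confirmed: the silver carrier has a black post and wing knob and the stand is grey. In the top view the rail's open end faces left, and the knob lug points up (+y). Next I'll fit their poses.

```bash
cat > h.py <<'E'
from cell import *
import cv2,numpy as np
from scipy.optimize import minimize,least_squares
def cam(n):
    s=snapshot(n); return s
def proj(s,P):
    T=np.linalg.inv(s["cam_to_world"]); p=np.c_[P,np.ones(len(P))]@T[:3].T
    return np.c_[s["cx"]+s["fx"]*p[:,0]/-p[:,2], s["cy"]-s["fy"]*p[:,1]/-p[:,2]]
def pl(p,P,z0=0):
    x,y,a=p[:3]; c,s_=np.cos(a),np.sin(a); P=np.asarray(P,float)
    return np.c_[x+c*P[:,0]-s_*P[:,1], y+s_*P[:,0]+c*P[:,1], P[:,2]+z0]
def box(cx,cy,lx,ly,z0,z1,a=0):
    c=np.array([[i*lx/2,j*ly/2,0] for i in(-1,1) for j in(-1,1)])
    c=pl([cx,cy,a],c); return np.vstack([c+[0,0,z0],c+[0,0,z1]])
SS=8
def mask(s,polys,roi):
    x,y,w,h=roi; m=np.zeros((h*SS,w*SS),np.float32)
    for P in polys:
        q=(proj(s,P)-[x,y]+.5)*SS-.5
        cv2.fillConvexPoly(m,cv2.convexHull(np.round(q*16).astype(np.int32)),1,shift=4)
    m=cv2.resize(m,(w,h),interpolation=cv2.INTER_AREA); return cv2.GaussianBlur(m,(0,0),.6)
def fit_carrier(imgs,rois,p0,z0=0,verbose=True):
    """p: x,y,yaw,knob; dark parts only"""
    obs=[]
    for s,r in zip(imgs,rois):
        x,y,w,h=r; g=s["pixels"][y:y+h,x:x+w].max(2).astype(float)
        obs.append(np.clip((135-g)/(135-45),0,1))
    def cost(p):
        c=0
        P=[pl(p,box(0,0,28,24,26,66),z0),pl(p,box(0,58,44,10,36,62,-p[3]),z0)]
        for s,r,o in zip(imgs,rois,obs): c+=((mask(s,P,r)-o)**2).sum()
        return c
    best=None
    for a in(-.2,0,.2):
        q=np.array(p0,float);q[2]+=a
        S=np.vstack([q]+[q+d for d in np.diag([6,6,.2,.3])])
        r=minimize(cost,q,method="Nelder-Mead",options=dict(initial_simplex=S,maxiter=400,xatol=.01,fatol=.001))
        if best is None or r.fun<best.fun: best=r
    return best.x,best.fun
def ray(s,uv,z):
    d=np.array([(uv[0]-s["cx"])/s["fx"],-(uv[1]-s["cy"])/s["fy"],-1]); M=s["cam_to_world"]; d=M[:3,:3]@d; o=M[:3,3]
    return o+d*(z-o[2])/d[2]
E
python3 - <<'E'
from h import *
T=snapshot("top");S=snapshot("scene")
print(ray(T,(266,172),66),ray(T,(274,154),62))
a=ray(T,(266,172),66)
for im,ro in(([T,S],[(252,142,34,45),(335,160,40,40)]),([T],[(252,142,34,45)]),([S],[(335,160,40,40)])):
    print(fit_carrier(im,ro,[a[0],a[1],-1.8,.1]))
ptsT={(-87.5,45,10):(355,146.4),(-87.5,-45,10):(348.8,177.2),(137.5,-45,10):(426.8,193),(-75,18.25,29):(358.2,155.2),(-75,-18.25,29):(356.4,168.2),(55,18.25,29):(403.7,163.2),(55,-18.25,29):(402,178.1)}
ptsS={(-87.5,-45,10):(316.7,232),(-87.5,45,10):(338.3,248),(137.5,45,10):(290.4,297.5),(137.5,-45,10):(267.8,279.5)}
def f(p,A):
    return np.concatenate([(proj(s,pl(p,list(d)))-np.array(list(d.values()))).ravel() for s,d in A])
m=ray(T,(390,168),10)
for A in([(T,ptsT),(S,ptsS)],[(T,ptsT)],[(S,ptsS)]):
    r=least_squares(f,[m[0],m[1],-1.7],args=(A,),loss="soft_l1"); print(r.x,np.round(r.fun,1))
E
```

```text
[530.53134517 249.04855182  66.        ] [580.93451201 228.25039343  62.        ]
(array([ 5.33740774e+02,  2.50758357e+02, -1.94301467e+00, -8.89352166e-02]), np.float64(99.17999834505274))
(array([ 5.33923817e+02,  2.52706161e+02, -1.93310517e+00,  6.93363601e-02]), np.float64(34.80581091062609))
(array([ 5.35947180e+02,  2.43972940e+02, -1.94288920e+00, -2.10925034e-01]), np.float64(42.78334916702306))
[551.35499981 -73.37350942  -1.77982434] [ 0.5 -0.1  0.5 -0.2  1.5  0.   0.3 -0.4 -0.5 -0.8  0.7  0.8  0.  -1.4
 -0.5 -2.1 -0.4 -2.7  0.  -1.   0.6 -0.7]
[550.57180577 -72.2226928   -1.77816735] [ 0.1  0.2  0.1  0.1  1.1  0.2 -0.2 -0.1 -0.9 -0.5  0.3  1.1 -0.4 -1.1]
[554.7827006  -78.30705555  -1.80087142] [ 0.3 -0.4  0.1 -0.6 -0.8  0.6  0.2  0.3]
```

Both cameras agree on the relative layout, but the scene camera is offset by about 6 mm in y. I'll move to a hover above the carrier, with the tool's y turned to carrier y, and check the offset from there.

Emit:
apply_moves:
  increments:
    - [-0.045,-0.018,0,-0.15,0.1]
    - [-0.09,-0.036,0.01,-0.3,0.1]
    - [-0.135,-0.054,0.02,-0.45,0.1]
    - [-0.18,-0.072,0.03,-0.6,0.1]
    - [-0.22,-0.088,0.04,-0.75,0.1]
    - [-0.26,-0.104,0.05,-0.9,0.1]
    - [-0.3,-0.12,0.06,-1.05,0.1]
    - [-0.34,-0.136,0.07,-1.2,0.1]
    - [-0.3835,-0.1525,0.08,-1.35,0.1]
    - [-0.3835,-0.1525,0.091,-1.5,0.1]
    - [-0.3835,-0.1525,0.091,-1.623,0.1]
    - [-0.3835,-0.1525,0.091,-1.623,0.1]

```text
clock: 1.4
ee_pos: [534.0, 248.5, 139.5]
orientation: [-0.565, 0.825, 0.0, -0.001]
force: [-0.0, -0.2, -0.1]
grip_width: 46.8
gripper_force: 0.0
```

```bash
cat >> h.py <<'E'
from scipy.spatial.transform import Rotation as Ro
def go(x,y,z,ya=None,st=None):
    """tool-frame increments to world TCP; ya=world angle wanted for tool y axis (mod pi)"""
    st=st or get_state(); R=Ro.from_quat(st["orientation"]).as_matrix()
    d=R.T@(np.array([x,y,z])-st["ee_pos"]); yw=np.arctan2(R[1,1],R[0,1])
    t=0 if ya is None else -((ya-yw+np.pi/2)%np.pi-np.pi/2)
    print("inc",np.round(d,1),"yaw",round(t,3),"| now",np.round(st["ee_pos"],1),"yang",round(yw,3),"F",np.round(st["force"],1),"T",np.round(st["torque"],3),"t",round(st["clock"],2),"w",round(st["grip_width"],1),"q",np.round(st["qpos"],2))
E
python3 - <<'E'
from h import *
go(534,250,140,-1.94+np.pi/2)
S=snapshot("scene"); T=snapshot("top")
x,y=np.round(proj(S,np.array([[534,250,150]]))[0]).astype(int)
a=cv2.resize(S["pixels"][y-45:y+45,x-40:x+80],(800,600),interpolation=cv2.INTER_CUBIC)[:,:,::-1].copy()
p=get_state()["ee_pos"]; print(x,y)
q=(proj(S,np.array([p,p-[0,0,19],[534,250,66],[534,250,0]]))-[x-40,y-45]+.5)*800/120
for u in q: cv2.circle(a,tuple(np.round(u).astype(int)),4,(0,0,255),-1)
cv2.imwrite("pics/hov.png",a)
E
```

```text
inc [-1.4  0.5 -0.5] yaw 0.0 | now [534.  248.5 139.5] yang 2.772 F [-0.  -0.2 -0.1] T [-0.024 -0.015  0.034] t 1.4 w 46.8 q [ 0.21  0.07 -0.1   1.4   0.   -0.99]
351 155
```

View pics/hov.png

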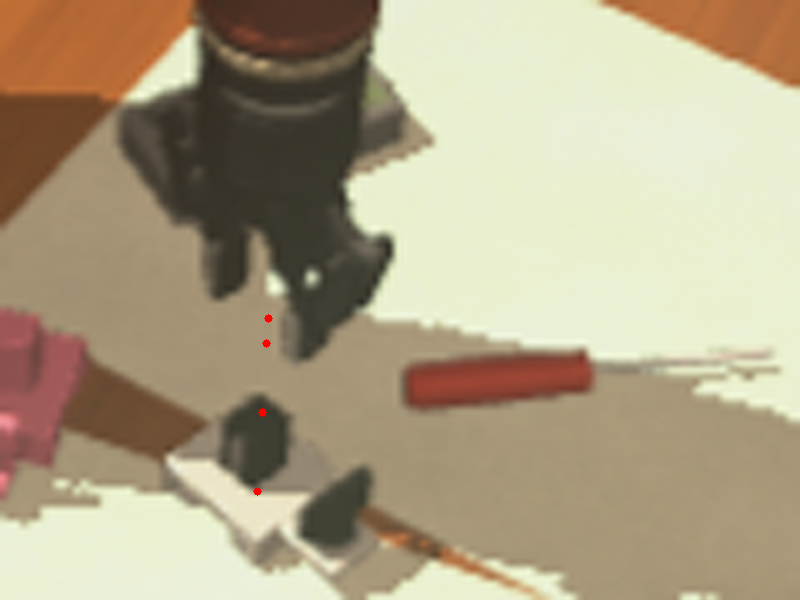

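Fingertips straddle the post: tips at (225,297) and (300,358), post top at (262,412) in the crop. The opening leaves enough margin, so I'll descend and grip.

Emit:
apply_moves:
  increments:
    - [-0.001,0,0.03,0,0.1]
    - [-0.001,0,0.06,0,0.1]
    - [-0.001,0,0.085,0,0.1]
    - [-0.001,0,0.1,0,0.1]
    - [-0.001,0,0.106,0,0.1]
    - [-0.001,0,0.106,0,0.1]
    - [-0.001,0,0.106,0,-0.2]
    - [-0.001,0,0.106,0,-0.4]
    - [-0.001,0,0.106,0,-1]
    - [-0.001,0,0.106,0,-1]
    - [-0.001,0,0.106,0,-1]
    - [-0.001,0,0.106,0,-1]
  grip_force: 40

```text
clock: 2.7
ee_pos: [535.4, 250.5, 35.8]
orientation: [-0.563, 0.826, -0.0, 0.001]
force: [-1.8, 0.7, 6.2]
grip_width: 23.7
gripper_force: 40.9
```

```bash
python3 - <<'E'
from h import *
go(534,250,140,-1.94+np.pi/2)
print(get_state()["gripper_force"])
E
```

```text
inc [   0.8    0.9 -104.2] yaw -0.004 | now [535.4 250.5  35.8] yang 2.768 F [-1.8  0.7  6.2] T [ 0.217  0.375 -0.005] t 2.7 w 23.7 q [ 0.22  0.13 -0.23  1.21  0.   -0.98]
40.937150716781616
```

The post is gripped (23.7 mm wide). I'll lift it and refine the stand pose from the first pictures with a region fit.

Emit:
apply_moves:
  increments:
    - [0,0,-0.005,0,-1]
    - [0,0,-0.015,0,-1]
    - [0,0,-0.03,0,-1]
    - [0,0,-0.045,0,-1]
    - [0,0,-0.06,0,-1]
    - [0,0,-0.06,0,-1]
  grip_force: 60

```text
clock: 3.3
ee_pos: [536.4, 250.5, 97.9]
orientation: [-0.564, 0.826, -0.001, 0.002]
force: [0.3, 0.7, -5.6]
grip_width: 23.2
gripper_force: 59.4
```

```bash
python3 - <<'E'
from h import *
T=snapshot("top");S=snapshot("scene")
T["pixels"]=cv2.imread("pics/top0.png")[:,:,::-1];S["pixels"]=cv2.imread("pics/scene0.png")[:,:,::-1]
go(535,250,100)
def face(P): return P
parts=[box(25,0,225,90,0,10),box(25,0,225,90,10,10.01)]
rail=np.array([[x,y,z] for x in(-75,75) for y,z in((-9,10),(9,10),(-18.25,26),(18.25,26),(-18.25,29),(18.25,29))])
parts+=[rail,box(0,0,150,36.5,29,29.01),box(65,0,20,44,29,37),box(65,0,20,44,37,37.01),box(122,0,22,60,10,80),box(122,0,22,60,79.9,80)]
def cost(p,ims):
    c=0
    for s,(x,y,w,h) in ims:
        img=cv2.resize(s["pixels"][y:y+h,x:x+w].astype(np.float32),(w*4,h*4),interpolation=cv2.INTER_LINEAR)
        L=np.zeros((h*4,w*4),np.uint8)
        for k,P in enumerate(parts):
            q=(proj(s,pl(p,P))-[x,y]+.5)*4-.5
            cv2.fillConvexPoly(L,cv2.convexHull(np.round(q*16).astype(np.int32)),k+1,shift=4)
        for k in(2,4,6,8,0):
            v=img[L==k]
            if len(v): c+=np.abs(v-np.median(v,0)).clip(0,60).sum()*(0.5 if k==0 else 1)
    return c/1e4
rt=(T,(344,140,94,60));rs=(S,(262,226,82,74))
for ims,p0 in(([rt],[550.5,-72,-1.778]),([rs],[554,-77,-1.79])):
    b=None
    for d in(-1,1):
        q=np.array(p0)
        r=minimize(cost,q,args=(ims,),method="Nelder-Mead",options=dict(initial_simplex=np.vstack([q]+[q+d*e for e in np.diag([4,4,.04])]),xatol=.02,fatol=1e-3))
        print(r.x,r.fun)
E
```

```text
inc [ 0.1 -0.2 -5.1] yaw 0 | now [534.9 250.2  94.9] yang 2.768 F [-0.7 -0.2 -5. ] T [-0.013  0.084 -0.053] t 3.4 w 23.3 q [ 0.22  0.09 -0.16  1.31  0.   -0.98]
[549.88625162 -71.51070097  -1.79548335] 267.5495300292969
[549.97615979 -71.53243849  -1.79085489] 267.2739562988281
[550.12155201 -78.9166183   -1.78014692] 264.8746643066406
[551.09422032 -79.57842137  -1.78290266] 265.2825622558594
```

Emit:
apply_moves:
  increments:
    - [0.018,-0.012,0,-0.02,-1]
    - [0.042,-0.028,0,-0.04,-1]
    - [0.067,-0.045,0,-0.06,-1]
    - [0.092,-0.062,0,-0.09,-1]
    - [0.117,-0.079,0,-0.11,-1]
    - [0.142,-0.096,0,-0.13,-1]
    - [0.158,-0.107,0.005,-0.15,-1]
    - [0.1664,-0.1125,0.015,-0.159,-1]
    - [0.1664,-0.1125,0.025,-0.159,-1]
    - [0.1664,-0.1125,0.03,-0.159,-1]
    - [0.1664,-0.1125,0.03,-0.159,-1]

```text
clock: 4.5
ee_pos: [577.2, 55.4, 62.6]
orientation: [-0.628, 0.779, 0.001, -0.001]
force: [-0.6, -0.2, -5.8]
grip_width: 23.3
gripper_force: 59.3
```

```bash
python3 - <<'E'
from h import *
go(579,54,65,2.927)
T=snapshot("top");S=snapshot("scene")
cv2.imwrite("pics/top2.png",T["pixels"][:,:,::-1]);cv2.imwrite("pics/scene2.png",S["pixels"][:,:,::-1])
def c(im,x,y,w,h,W,H): return cv2.resize(im["pixels"][y:y+h,x:x+w,::-1],(W,H),interpolation=cv2.INTER_CUBIC)
cv2.imwrite("pics/v2.png",np.vstack([c(T,310,130,80,30*2-12,500,300)[:300],c(S,290,190,80,48,500,300)]))
E
```

```text
inc [ 0.9 -2.1 -2.4] yaw 0.001 | now [577.2  55.4  62.6] yang 2.928 F [-0.6 -0.2 -5.8] T [-0.008  0.021  0.021] t 4.5 w 23.3 q [-0.13  0.09 -0.23  1.26  0.   -1.49]
```

View pics/v2.png

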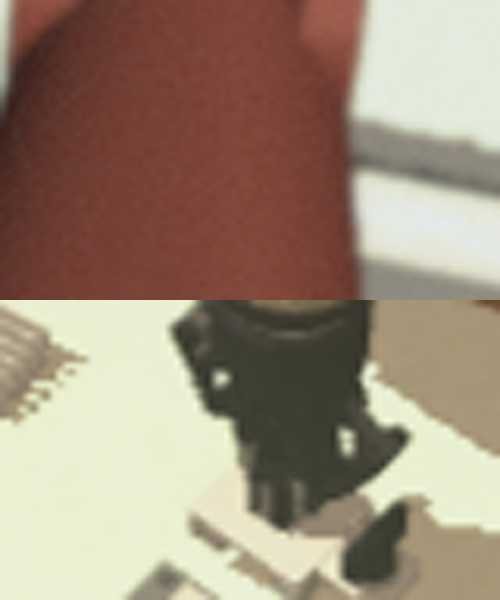

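The arm blocks the top view here. In the scene view the held carrier points at the rail mouth, so I'll overlay the models on a larger scene crop.

```bash
cat > ov.py <<'E'
from h import *
def draw(name,cp,cz,sp,x,y,w,h,k,src=None):
    s=snapshot("scene")
    a=cv2.resize(s["pixels"][y:y+h,x:x+w,::-1],(w*k,h*k),interpolation=cv2.INTER_CUBIC)
    def poly(P,col,closed=True):
        q=(proj(s,P)-[x,y]+.5)*k; cv2.polylines(a,[np.round(q*8).astype(np.int32)],closed,col,1,cv2.LINE_AA,3)
    def rect(cx,cy,lx,ly,z): return np.array([[cx-lx/2,cy-ly/2,z],[cx+lx/2,cy-ly/2,z],[cx+lx/2,cy+ly/2,z],[cx-lx/2,cy+ly/2,z]])
    for z in(0,26): poly(pl(cp,rect(0,0,64,72,z),cz),(0,0,255))
    poly(pl(cp,rect(0,58,44,10,62),cz),(255,0,0)); poly(pl(cp,rect(0,58,44,10,36),cz),(255,0,0)); poly(pl(cp,rect(0,56.5,36,41,26),cz),(255,0,255))
    poly(pl(cp,rect(0,0,28,24,66),cz),(255,0,0))
    poly(pl(sp,rect(25,0,225,90,10)),(0,160,0)); poly(pl(sp,rect(-10,0,130,36.5,29)),(0,160,0)); poly(pl(sp,rect(65,0,20,44,37)),(0,160,0)); poly(pl(sp,rect(122,0,22,60,80)),(0,160,0))
    cv2.imwrite(name,a)
E
python3 - <<'E'
from ov import *
p=get_state()["ee_pos"]
draw("pics/ov2.png",[p[0],p[1],-1.785],p[2]-35,[550.6,-79.2,-1.785],255,205,110,100,6)
E
```

```text
(no output)
```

View pics/ov2.png

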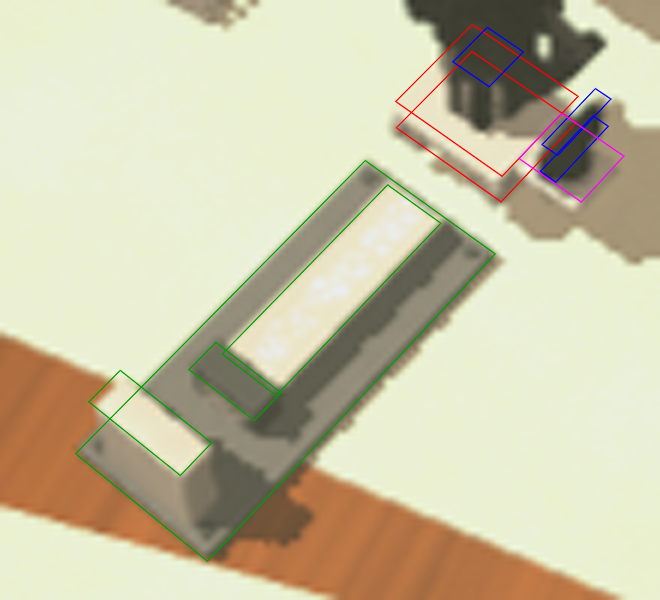

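```bash
python3 - <<'E'
from h import *
T=snapshot("top");S=snapshot("scene")
T["pixels"]=cv2.imread("pics/top0.png")[:,:,::-1]
S0=dict(S);S0["pixels"]=cv2.imread("pics/scene0.png")[:,:,::-1]
p=get_state()["ee_pos"]
def ubox(s):pass
rail=np.array([[x,y,z] for x in(-75,75) for y,z in((-9,10),(9,10),(-18.25,26),(18.25,26),(-18.25,29),(18.25,29))])
parts=[box(25,0,225,90,0,10),box(25,0,225,90,10,10.01),rail,box(0,0,150,36.5,29,29.01),box(65,0,20,44,29,37),box(65,0,20,44,37,37.01),box(122,0,22,60,10,70),box(122,0,22,60,69.9,70)]
def cost(p,s,roi):
    x,y,w,h=roi;c=0;k4=6
    img=cv2.resize(s["pixels"][y:y+h,x:x+w].astype(np.float32),(w*k4,h*k4),interpolation=cv2.INTER_LINEAR)
    L=np.zeros(img.shape[:2],np.uint8)
    for k,P in enumerate(parts):
        q=(proj(s,pl(p,P))-[x,y]+.5)*k4-.5
        cv2.fillConvexPoly(L,cv2.convexHull(np.round(q*16).astype(np.int32)),k+1,shift=4)
    for k in(2,4,6,8,0):
        v=img[L==k]; c+=np.abs(v-np.median(v,0)).clip(0,60).sum()*(0.3 if k==0 else 1)
    return c/1e4
for n,s,roi,p0 in(("top",T,(344,140,94,60),[550,-72,-1.785]),("scene",S0,(262,226,82,74),[551,-78,-1.785])):
  for d in(-1,1):
    q=np.array(p0);r=minimize(cost,q,args=(s,roi),method="Nelder-Mead",options=dict(initial_simplex=np.vstack([q]+[q+d*e for e in np.diag([4,4,.04])]),xatol=.02,fatol=1e-3))
    yd=np.array([-np.sin(-1.785),np.cos(-1.785)]);xd=np.array([np.cos(-1.785),np.sin(-1.785)])
    print(n,np.round(r.x,3),round(r.fun,1),"x,y along",xd@r.x[:2],yd@r.x[:2])
# wing blob in scene: now and at start
def wing(s,roi,yaw,pc,z0):
    x,y,w,h=roi;g=s["pixels"][y:y+h,x:x+w].max(2).astype(float);o=np.clip((130-g)/(130-50),0,1)
    f=lambda q:((mask(s,[pl([q[0],q[1],yaw],box(0,58,44,10,36,62,-q[2]),z0)],roi)-o)**2).sum()
    q=np.array([*pc,.1]);r=minimize(f,q,method="Nelder-Mead",options=dict(initial_simplex=np.vstack([q]+[q+e for e in np.diag([5,5,.2])]),xatol=.01,fatol=1e-3))
    e=r.x[:2]-pc;print("wing fit",np.round(r.x,2),round(r.fun,2),"err x,y",np.cos(yaw)*e[0]+np.sin(yaw)*e[1],-np.sin(yaw)*e[0]+np.cos(yaw)*e[1])
for z in(27.6,25.6): wing(S,(343,219,18,20),-1.785,p[:2],z)
wing(S0,(354,171,14,24),-1.943,np.array([535.4,250.5]),0)
wing(T,(264,144,20,15),-1.943,np.array([535.4,250.5]),0)
print(p[:2]@xd,p[:2]@yd)
E
```

```text
top [550.003 -71.802  -1.789] 489.9 x,y along -46.75239614997935 552.6961385692327
top [549.881 -71.786  -1.789] 490.0 x,y along -46.74285115915785 552.5735216038299
scene [551.044 -77.515  -1.783] 479.2 x,y along -41.391224736996094 554.9282163740596
scene [550.388 -78.057  -1.78 ] 479.9 x,y along -40.72233444801245 554.4016723242174
wing fit [ 5.8056e+02  4.8460e+01 -1.3000e-01] 20.73 err x,y 5.662173986696908 3.068135712714606
wing fit [ 5.8002e+02  4.9550e+01 -1.4000e-01] 20.63 err x,y 4.705901733732401 2.3072919994193324
wing fit [5.3984e+02 2.4888e+02 3.0000e-02] 19.55 err x,y -0.10656333308120214 4.724338616392492
wing fit [5.3338e+02 2.5346e+02 8.0000e-02] 15.18 err x,y -2.021966645666499 -2.961011369687786
-176.42173625544896 553.9268847668237
```

Estimated lateral error is under 2 mm. I'll descend to rail height, shift 1 mm sideways, and approach the mouth while watching the force.

Emit:
apply_moves:
  increments:
    - [0,0.0012,0.004,0,-1]
    - [0,0.0012,0.008,0,-1]
    - [0,0.0012,0.0124,0,-1]
    - [0,0.0012,0.0124,0,-1]
    - [0.006,0.0012,0.0124,0,-1]
    - [0.012,0.0012,0.0124,0,-1]
    - [0.018,0.0012,0.0124,0,-1]
    - [0.018,0.0012,0.0124,0,-1]

```text
clock: 5.55
ee_pos: [573.5, 35.8, 52.1]
orientation: [-0.627, 0.779, -0.0, 0.0]
force: [-0.6, -0.5, -5.0]
grip_width: 22.9
gripper_force: 59.5
```

Emit:
apply_moves:
  increments:
    - [0.002,0,0,0,-1]
    - [0.004,0,0,0,-1]
    - [0.006,0,0,0,-1]
    - [0.006,0,0,0,-1]

```text
clock: 5.95
ee_pos: [572.2, 31.2, 52.0]
orientation: [-0.627, 0.779, 0.0, 0.0]
force: [0.2, 1.9, -4.5]
grip_width: 23.0
gripper_force: 59.6
```

Emit:
apply_moves:
  increments:
    - [0.001,0,0,0,-1]
    - [0.002,0,0,0,-1]
    - [0.003,0,0,0,-1]
    - [0.003,0,0,0,-1]

```text
clock: 6.35
ee_pos: [571.9, 27.7, 52.0]
orientation: [-0.627, 0.779, -0.0, 0.0]
force: [3.3, 0.1, -6.5]
grip_width: 23.4
gripper_force: 59.3
```

```bash
python3 - <<'E'
from h import *
st=get_state();go(579,54,50,2.927)
xd=np.array([np.cos(-1.785),np.sin(-1.785)]);yd=np.array([-xd[1],xd[0]]);print(xd@st["ee_pos"][:2],yd@st["ee_pos"][:2],"Fx,Fy",xd@st["force"][:2],yd@st["force"][:2])
E
```

```text
inc [-27.2  -1.3   2. ] yaw -0.0 | now [571.9  27.7  52. ] yang 2.927 F [ 3.3  0.1 -6.5] T [ 0.085 -0.839  0.158] t 6.35 w 23.4 q [-0.18  0.07 -0.27  1.23 -0.   -1.54]
-148.6830097447342 552.9606003249625 Fx,Fy -0.8397115336263884 3.234834703213431
```

Contact just started, with a 3 N side force toward +y and the carrier riding slightly high. I'll lower it 1.5 mm, shift 0.7 mm to +y, and continue.

Emit:
apply_moves:
  increments:
    - [0,-0.0007,0.0015,0,-1]
    - [0,-0.0007,0.0015,0,-1]
    - [0.001,-0.0007,0.0015,0,-1]
    - [0.002,-0.0007,0.0015,0,-1]
    - [0.003,-0.0007,0.0015,0,-1]
    - [0.003,-0.0007,0.0015,0,-1]

```text
clock: 6.95
ee_pos: [571.6, 24.8, 50.4]
orientation: [-0.627, 0.779, -0.0, -0.0]
force: [-1.2, 0.1, -5.5]
grip_width: 23.2
gripper_force: 59.5
```

Emit:
apply_moves:
  increments:
    - [0.001,0,0,0,-1]
    - [0.002,0,0,0,-1]
    - [0.003,0,0,0,-1]
    - [0.003,0,0,0,-1]

```text
clock: 7.35
ee_pos: [571.0, 21.9, 50.4]
orientation: [-0.627, 0.779, 0.0, 0.0]
force: [0.4, -1.1, -4.3]
grip_width: 23.3
gripper_force: 59.5
```

```bash
cat >>h.py <<'E'
xd=np.array([np.cos(-1.785),np.sin(-1.785)]);yd=np.array([-xd[1],xd[0]])
def rep():
    st=get_state();p=st["ee_pos"];f=st["force"];t=st["torque"];R=Ro.from_quat(st["orientation"]).as_matrix()
    print("x %.1f y %.1f z %.1f | Fx %.1f Fy %.1f Fz %.1f | Mx %.2f My %.2f Mz %.3f | w %.1f yang %.4f q6 %.2f t %.2f"%(xd@p[:2],yd@p[:2],p[2],xd@f[:2],yd@f[:2],f[2],xd@t[:2],yd@t[:2],t[2],st["grip_width"],np.arctan2(R[1,1],R[0,1]),st["qpos"][5],st["clock"]))
E
python3 -c "from h import *;rep()"
```

```text
x -142.7 y 553.3 z 50.4 | Fx 1.0 Fy 0.6 Fz -4.3 | Mx -0.07 My 0.05 Mz -0.044 | w 23.3 yang 2.9269 q6 -1.55 t 7.35
```

Emit:
apply_moves:
  increments:
    - [0.002,0,0,0,-1]
    - [0.004,0,0,0,-1]
    - [0.006,0,0,0,-1]
    - [0.008,0,0,0,-1]
    - [0.01,0,0,0,-1]
    - [0.012,0,0,0,-1]
    - [0.014,0,0,0,-1]
    - [0.016,0,0,0,-1]
    - [0.016,0,0,0,-1]

```text
clock: 8.25
ee_pos: [567.5, 6.1, 50.4]
orientation: [-0.627, 0.779, -0.0, 0.0]
force: [-0.2, -0.9, -5.1]
grip_width: 23.2
gripper_force: 59.5
```

```bash
python3 - <<'E'
from ov import *
rep();p=get_state()["ee_pos"]
draw("pics/ov3.png",[p[0],p[1],-1.785],p[2]-35.8,[550.6,-78,-1.785],275,205,110,90,6)
E
```

```text
x -126.6 y 553.3 z 50.4 | Fx 0.9 Fy 0.0 Fz -5.1 | Mx -0.05 My 0.00 Mz -0.028 | w 23.2 yang 2.9268 q6 -1.58 t 8.25
```

View pics/ov3.png

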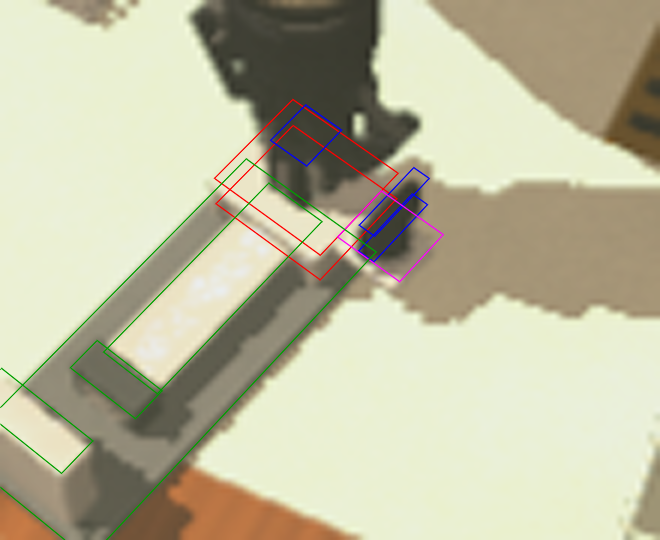

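The carrier's leading edge now covers the rail mouth and there is no resistance, so it is on the rail. I'll slide it along.

Emit:
apply_moves:
  increments:
    - [0.004,0,0,0,-1]
    - [0.01,0,0,0,-1]
    - [0.016,0,0,0,-1]
    - [0.022,0,0,0,-1]
    - [0.028,0,0,0,-1]
    - [0.034,0,0,0,-1]
    - [0.04,0,0,0,-1]
    - [0.046,0,0,0,-1]
    - [0.052,0,0,0,-1]
    - [0.058,0,0,0,-1]
    - [0.062,0,0,0,-1]
    - [0.062,0,0,0,-1]

```text
clock: 9.5
ee_pos: [554.3, -54.8, 50.4]
orientation: [-0.627, 0.779, -0.0, 0.0]
force: [-0.4, -0.1, -5.5]
grip_width: 23.0
gripper_force: 59.6
```

```bash
python3 -c "from h import *;rep()"
```

```text
x -64.3 y 553.3 z 50.4 | Fx 0.2 Fy -0.4 Fz -5.5 | Mx -0.02 My -0.04 Mz 0.001 | w 23.0 yang 2.9264 q6 -1.69 t 9.50
```

Emit:
apply_moves:
  increments:
    - [0.003,0,0,0,-1]
    - [0.006,0,0,0,-1]
    - [0.01,0,0,0,-1]
    - [0.014,0,0,0,-1]
    - [0.018,0,0,0,-1]
    - [0.022,0,0,0,-1]
    - [0.025,0,0,0,-1]
    - [0.028,0,0,0,-1]
    - [0.03,0,0,0,-1]
    - [0.03,0,0,0,-1]

```text
clock: 10.5
ee_pos: [548.0, -83.8, 50.4]
orientation: [-0.627, 0.779, -0.0, 0.0]
force: [-1.1, -0.8, -5.1]
grip_width: 23.3
gripper_force: 59.6
```

Emit:
apply_moves:
  increments:
    - [0.001,0,0,0,-1]
    - [0.002,0,0,0,-1]
    - [0.003,0,0,0,-1]
    - [0.004,0,0,0,-1]
    - [0.004,0,0,0,-1]

```text
clock: 11.0
ee_pos: [547.1, -87.5, 50.4]
orientation: [-0.627, 0.779, 0.0, 0.0]
force: [0.4, 0.4, -4.9]
grip_width: 23.1
gripper_force: 59.6
```

Emit:
apply_moves:
  increments:
    - [0.001,0,0,0,-1]
    - [0.002,0,0,0,-1]
    - [0.003,0,0,0,-1]
    - [0.003,0,0,0,-1]

```text
clock: 11.4
ee_pos: [546.5, -90.5, 50.4]
orientation: [-0.627, 0.779, -0.0, 0.0]
force: [-0.1, -0.8, -4.9]
grip_width: 23.2
gripper_force: 59.6
```

```bash
python3 -c "from h import *;rep()"
```

```text
x -27.7 y 553.2 z 50.4 | Fx 0.8 Fy 0.1 Fz -4.9 | Mx -0.06 My 0.01 Mz 0.023 | w 23.2 yang 2.9268 q6 -1.76 t 11.40
```

Emit:
apply_moves:
  increments:
    - [0.001,0,0,0,-1]
    - [0.002,0,0,0,-1]
    - [0.003,0,0,0,-1]
    - [0.003,0,0,0,-1]

```text
clock: 11.8
ee_pos: [545.8, -93.4, 50.4]
orientation: [-0.627, 0.779, -0.0, 0.0]
force: [0.3, 0.3, -4.6]
grip_width: 23.0
gripper_force: 59.6
```

Emit:
apply_moves:
  increments:
    - [0.001,0,0,0,-1]
    - [0.002,0,0,0,-1]
    - [0.003,0,0,0,-1]
    - [0.003,0,0,0,-1]

```text
clock: 12.2
ee_pos: [545.5, -94.7, 50.6]
orientation: [-0.628, 0.779, 0.001, 0.001]
force: [2.4, 8.3, -2.1]
grip_width: 22.8
gripper_force: 60.0
```

Emit:
apply_moves:
  increments:
    - [0.001,0,0,0,-1]
    - [0.002,0,0,0,-1]
    - [0.002,0,0,0,-1]

```text
clock: 12.5
ee_pos: [545.5, -95.1, 50.8]
orientation: [-0.628, 0.778, 0.002, 0.003]
force: [3.6, 16.5, 0.1]
grip_width: 23.5
gripper_force: 60.2
```

```bash
python3 -c "from h import *;rep()"
```

```text
x -23.0 y 553.3 z 50.8 | Fx -16.9 Fy 0.0 Fz 0.1 | Mx -0.16 My 3.69 Mz -0.233 | w 23.5 yang 2.9289 q6 -1.77 t 12.50
```

The stop was met at x ≈ -23, as predicted (17 N). I'll ease the push and lower the carrier onto the rail.

Emit:
apply_moves:
  increments:
    - [-0.002,0,0.0005,0,-1]
    - [-0.0025,0,0.001,0,-1]
    - [-0.0025,0,0.0015,0,-1]
    - [-0.0025,0,0.0015,0,-1]

```text
clock: 12.9
ee_pos: [545.6, -94.9, 49.1]
orientation: [-0.628, 0.779, 0.0, 0.001]
force: [2.2, 5.5, -2.9]
grip_width: 23.3
gripper_force: 60.1
```

Emit:
apply_moves:
  increments:
    - [0,0,0.0005,0,-1]
    - [0,0,0.001,0,-1]
    - [0,0,0.001,0,-1]

```text
clock: 13.2
ee_pos: [545.7, -94.8, 49.0]
orientation: [-0.628, 0.779, 0.0, 0.001]
force: [-2.1, 7.8, 6.2]
grip_width: 22.9
gripper_force: 61.2
```

```bash
python3 -c "from h import *;rep()"
```

```text
x -23.4 y 553.4 z 49.0 | Fx -7.1 Fy -3.7 Fz 6.2 | Mx -0.92 My 1.50 Mz -0.125 | w 22.9 yang 2.9277 q6 -1.77 t 13.20
```

The carrier is home and seated. I'll release it, then re-grip the post along x to get its exact x centre, because the knob axis depends on it.

Emit:
apply_moves:
  increments:
    - [0,0,0,0,-0.3]
    - [0,0,0,0,0.1]
    - [0,0,0,0,0.1]
    - [0,0,-0.01,0,0.1]
    - [0,0,-0.03,0,0.1]
    - [0,0,-0.045,0,0.1]

```text
clock: 13.8
ee_pos: [545.7, -96.0, 94.7]
orientation: [-0.627, 0.779, -0.001, 0.0]
force: [1.6, -0.8, -0.4]
grip_width: 47.0
gripper_force: 0.0
```

Emit:
apply_moves:
  increments:
    - [0,0,0,0.149,0.1]
    - [0,0,0,0.298,0.1]
    - [0,0,0,0.447,0.1]
    - [0,0,0,0.596,0.1]
    - [0,0,0,0.745,0.1]
    - [0,0,0,0.894,0.1]
    - [0,0,0,1.043,0.1]
    - [0,0,0,1.192,0.1]
    - [0,0,0,1.341,0.1]
    - [0,0,0,1.49,0.1]
    - [0,0,0,1.571,0.1]
    - [0,0,0,1.571,0.1]

```text
clock: 15.0
ee_pos: [545.6, -96.0, 93.8]
orientation: [0.108, 0.994, -0.0, 0.0]
force: [-0.8, -0.9, -0.7]
grip_width: 47.0
gripper_force: 0.0
```

Emit:
apply_moves:
  increments:
    - [0,0,0.015,0,0.1]
    - [0,0,0.03,0,0.1]
    - [0,0,0.04,0,0.1]
    - [0,0,0.044,0,0.1]
    - [0,0,0.044,0,0.1]
    - [0,0,0.044,0,-0.2]
    - [0,0,0.044,0,-1]
    - [0,0,0.044,0,-1]
    - [0,0,0.044,0,-1]
    - [0,0,0.044,0,-1]
  grip_force: 25

```text
clock: 16.0
ee_pos: [545.7, -96.0, 49.5]
orientation: [0.107, 0.994, -0.0, 0.001]
force: [-0.4, 0.0, 4.4]
grip_width: 27.5
gripper_force: 27.7
```

```bash
python3 -c "from h import *;rep()"
```

```text
x -22.2 y 553.6 z 49.5 | Fx 0.1 Fy -0.4 Fz 4.4 | Mx -0.12 My -0.08 Mz -0.008 | w 27.5 yang 1.3560 q6 -0.20 t 16.00
```

Emit:
apply_moves:
  increments:
    - [0,-0.001,0,0,-1]
    - [0,-0.002,0,0,-1]
    - [0,-0.002,0,0,-1]

```text
clock: 16.3
ee_pos: [545.5, -96.8, 49.5]
orientation: [0.107, 0.994, 0.001, 0.001]
force: [1.5, 5.1, 5.5]
grip_width: 27.7
gripper_force: 28.0
```

```bash
python3 -c "from h import *;rep()"
```

```text
x -21.4 y 553.7 z 49.5 | Fx -5.3 Fy 0.4 Fz 5.5 | Mx 0.01 My 1.14 Mz -0.081 | w 27.7 yang 1.3567 q6 -0.20 t 16.30
```

Home is x = -21.4 with the post centred, so the knob axis is 58 mm to +y of that. I'll release, lift, and move over the wing.

Emit:
apply_moves:
  increments:
    - [0,0,0,0,-0.3]
    - [0,0,0,0,0]
    - [0,0,-0.01,0,0]
    - [0,0,-0.03,0,-0.06]
    - [0,0,-0.045,0,-0.06]
    - [-0.01,0.0013,-0.045,-0.1,-0.06]
    - [-0.03,0.0013,-0.045,-0.24,-0.06]
    - [-0.05,0.0013,-0.045,-0.38,-0.06]
    - [-0.0577,0.0013,-0.045,-0.52,-0.06]
    - [-0.0577,0.0013,-0.045,-0.66,-0.06]
    - [-0.0577,0.0013,-0.045,-0.8,-0.06]
    - [-0.0577,0.0013,-0.045,-0.94,-0.06]

```text
clock: 17.5
ee_pos: [601.8, -108.9, 94.6]
orientation: [-0.357, 0.934, -0.0, 0.0]
force: [-0.1, 0.3, -0.1]
grip_width: 40.6
gripper_force: 0.0
```

Emit:
apply_moves:
  increments:
    - [0,0,0,-0.14,-0.06]
    - [0,0,0,-0.28,-0.06]
    - [0,0,0,-0.42,-0.06]
    - [0,0,0,-0.55,-0.06]
    - [0,0,0,-0.55,-0.06]

```text
clock: 18.0
ee_pos: [601.8, -108.9, 94.6]
orientation: [-0.596, 0.803, -0.0, 0.0]
force: [0.5, -0.5, -1.0]
grip_width: 40.3
gripper_force: 0.0
```

```bash
python3 - <<'E'
from ov import *
rep();t=get_state()["ee_pos"]
p=-21.5*xd+553.4*yd
draw("pics/ov4.png",[p[0],p[1],-1.785],13,[550.6,-78,-1.785],255,200,110,90,6)
E
```

```text
x -21.5 y 611.2 z 94.6 | Fx 0.4 Fy 0.6 Fz -1.0 | Mx 0.03 My -0.02 Mz 0.060 | w 40.3 yang 2.8478 q6 -1.67 t 18.00
```

View pics/ov4.png

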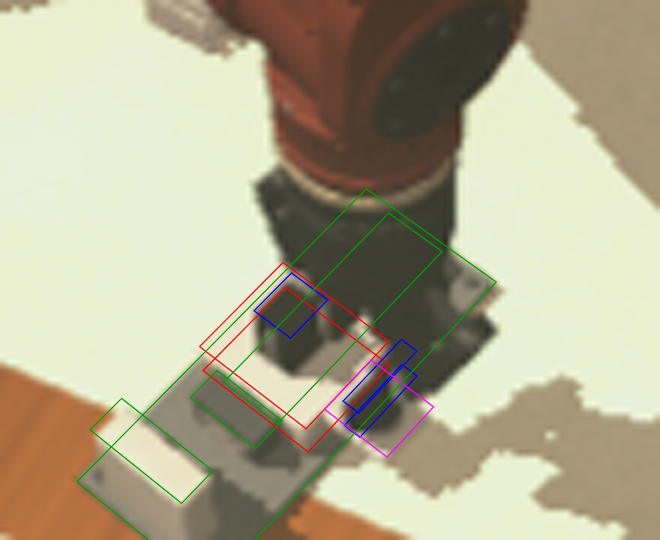

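The wing at about (385,385) in the crop matches the model, and the post is clear of the fingers. I'll descend and grip the wing.

Emit:
apply_moves:
  increments:
    - [0,0,0.012,0,-0.06]
    - [0,0,0.025,0,-0.06]
    - [0,0,0.036,0,-0.06]
    - [0,0,0.042,0,-0.06]
    - [0,0,0.042,0,-0.06]
    - [0,0,0.042,0,-0.4]
    - [0,0,0.042,0,-0.7]
    - [0,0,0.042,0,-1]
    - [0,0,0.042,0,-1]
    - [0,0,0.042,0,-1]
    - [0,0,0.042,0,-1]
  grip_force: 30

```text
clock: 19.15
ee_pos: [602.0, -108.9, 52.5]
orientation: [-0.595, 0.804, -0.001, 0.0]
force: [1.5, -0.9, 4.1]
grip_width: 9.6
gripper_force: 30.5
```

```bash
python3 -c "from h import *;rep()"
```

```text
x -21.5 y 611.4 z 52.5 | Fx 0.5 Fy 1.6 Fz 4.1 | Mx 0.21 My -0.06 Mz -0.035 | w 9.6 yang 2.8460 q6 -1.67 t 19.15
```

Emit:
apply_moves:
  increments:
    - [0.001,-0.0001,0,0,-1]
    - [0.002,-0.0002,0,0,-1]
    - [0.002,-0.0002,0,0.05,-1]
    - [0.002,-0.0002,0,0.1,-1]
    - [0.002,-0.0002,0,0.15,-1]
    - [0.002,-0.0002,0,0.2,-1]
    - [0.002,-0.0002,0,0.2,-1]
  grip_force: 60

```text
clock: 19.85
ee_pos: [601.5, -111.0, 52.5]
orientation: [-0.511, 0.859, -0.0, 0.0]
force: [0.7, 0.5, 6.4]
grip_width: 8.7
gripper_force: 64.2
```

```bash
python3 -c "from h import *;rep()"
```

```text
x -19.4 y 611.3 z 52.5 | Fx -0.6 Fy 0.6 Fz 6.4 | Mx 0.02 My 0.22 Mz 0.153 | w 8.7 yang 2.6446 q6 -1.47 t 19.85
```

Emit:
apply_moves:
  increments:
    - [0.001,-0.0003,0,0,-1]
    - [0.0019,-0.0006,0,0,-1]
    - [0.0019,-0.0006,0,0,-1]

```text
clock: 20.15
ee_pos: [601.4, -111.3, 52.5]
orientation: [-0.513, 0.859, 0.001, 0.001]
force: [3.2, 7.5, 5.9]
grip_width: 9.0
gripper_force: 64.3
```

```bash
python3 - <<'E'
from ov import *
rep()
S=snapshot("scene");cv2.imwrite("pics/scene5.png",S["pixels"][:,:,::-1])
E
```

```text
x -19.1 y 611.4 z 52.5 | Fx -8.0 Fy 1.6 Fz 5.9 | Mx 0.16 My 1.81 Mz -0.030 | w 9.0 yang 2.6471 q6 -1.47 t 20.15
```

Leaning firmly on the stop now (Fx -8 N). I'll keep turning in small steps and follow the force.

Emit:
apply_moves:
  increments:
    - [0,0,0,0.05,-1]
    - [0,0,0,0.1,-1]
    - [0,0,0,0.15,-1]
    - [0,0,0,0.2,-1]
    - [0,0,0,0.2,-1]

```text
clock: 20.7
ee_pos: [601.6, -111.4, 52.6]
orientation: [-0.424, 0.906, 0.001, 0.001]
force: [4.1, 8.3, 7.3]
grip_width: 8.4
gripper_force: 64.4
```

```bash
python3 -c "from h import *;rep()"
```

```text
x -19.1 y 611.6 z 52.6 | Fx -9.0 Fy 2.3 Fz 7.3 | Mx 0.28 My 1.77 Mz 0.168 | w 8.4 yang 2.4459 q6 -1.27 t 20.70
```

Emit:
apply_moves:
  increments:
    - [0,0,0,0.05,-1]
    - [-0.0002,-0.0004,0,0.1,-1]
    - [-0.0002,-0.0004,0,0.15,-1]
    - [-0.0002,-0.0004,0,0.2,-1]
    - [-0.0002,-0.0004,0,0.2,-1]

```text
clock: 21.2
ee_pos: [602.2, -111.2, 52.6]
orientation: [-0.331, 0.944, 0.001, 0.002]
force: [3.6, 8.5, 6.2]
grip_width: 8.6
gripper_force: 64.4
```

```bash
python3 -c "from h import *;rep()"
```

```text
x -19.3 y 612.0 z 52.6 | Fx -9.0 Fy 1.7 Fz 6.2 | Mx 0.41 My 1.98 Mz 0.271 | w 8.6 yang 2.2462 q6 -1.07 t 21.20
```

Emit:
apply_moves:
  increments:
    - [-0.0002,-0.0002,0,0.05,-1]
    - [-0.0002,-0.0002,0,0.1,-1]
    - [-0.0002,-0.0002,0,0.1,-1]

```text
clock: 21.5
ee_pos: [602.4, -111.1, 52.6]
orientation: [-0.284, 0.959, 0.001, 0.002]
force: [4.0, 10.0, 7.0]
grip_width: 8.8
gripper_force: 64.4
```

```bash
python3 -c "from h import *;rep()"
```

```text
x -19.5 y 612.3 z 52.6 | Fx -10.6 Fy 1.8 Fz 7.0 | Mx 0.36 My 2.11 Mz 0.241 | w 8.8 yang 2.1463 q6 -0.97 t 21.50
```

Emit:
apply_moves:
  increments:
    - [0,0,0,0,-1]

```text
clock: 21.6
ee_pos: [602.5, -111.1, 52.6]
orientation: [-0.285, 0.959, 0.001, 0.002]
force: [4.0, 9.9, 7.4]
grip_width: 8.8
gripper_force: 64.4
```

```bash
python3 -c "from h import *;rep()"
```

```text
x -19.5 y 612.3 z 52.6 | Fx -10.5 Fy 1.8 Fz 7.4 | Mx 0.28 My 2.11 Mz 0.241 | w 8.8 yang 2.1478 q6 -0.97 t 21.60
```

Emit:
apply_moves:
  increments:
    - [-0.0007,0.0003,0,0.05,-1]
    - [-0.0007,0.0003,0,0.1,-1]
    - [-0.0007,0.0003,0,0.1,-1]

```text
clock: 21.9
ee_pos: [602.8, -110.8, 52.6]
orientation: [-0.235, 0.972, 0.001, 0.001]
force: [4.1, 8.9, 6.3]
grip_width: 8.5
gripper_force: 64.4
```

```bash
python3 -c "from h import *;rep()"
```

```text
x -19.9 y 612.5 z 52.6 | Fx -9.6 Fy 2.1 Fz 6.3 | Mx 0.31 My 1.83 Mz 0.244 | w 8.5 yang 2.0462 q6 -0.87 t 21.90
```

Emit:
apply_moves:
  increments:
    - [0,0,0,0.05,-1]
    - [0,0,0,0.1,-1]
    - [0,0,0,0.1,-1]

```text
clock: 22.2
ee_pos: [603.0, -110.6, 52.6]
orientation: [-0.187, 0.982, 0.001, 0.002]
force: [4.1, 9.4, 6.2]
grip_width: 9.0
gripper_force: 64.3
```

```bash
python3 -c "from h import *;rep()"
```

```text
x -20.1 y 612.7 z 52.6 | Fx -10.1 Fy 2.0 Fz 6.2 | Mx 0.47 My 2.03 Mz 0.294 | w 9.0 yang 1.9463 q6 -0.77 t 22.20
```

Emit:
apply_moves:
  increments:
    - [0,0,0,0.04,-1]
    - [0,0,0,0.08,-1]
    - [0,0,0,0.08,-1]

```text
clock: 22.5
ee_pos: [603.2, -110.5, 52.7]
orientation: [-0.147, 0.989, 0.001, 0.002]
force: [5.5, 9.0, 6.0]
grip_width: 9.0
gripper_force: 64.3
```

```bash
python3 -c "from h import *;rep()"
```

```text
x -20.2 y 612.9 z 52.7 | Fx -9.9 Fy 3.4 Fz 6.0 | Mx 0.70 My 2.12 Mz 0.330 | w 9.0 yang 1.8668 q6 -0.69 t 22.50
```

Emit:
apply_moves:
  increments:
    - [0,0,0,0,-1]
    - [0,0,0,0,-1]

```text
clock: 22.7
ee_pos: [603.2, -110.5, 52.7]
orientation: [-0.148, 0.989, 0.001, 0.002]
force: [5.6, 9.4, 5.4]
grip_width: 8.6
gripper_force: 64.3
```

```bash
python3 -c "from h import *;rep()"
```

```text
x -20.2 y 612.9 z 52.7 | Fx -10.4 Fy 3.5 Fz 5.4 | Mx 0.71 My 2.13 Mz 0.303 | w 8.6 yang 1.8680 q6 -0.69 t 22.70
```

Emit:
apply_moves:
  increments:
    - [-0.001,0.0003,0,0,-1]
    - [-0.001,0.0003,0,0,-1]

```text
clock: 22.9
ee_pos: [603.4, -110.3, 52.6]
orientation: [-0.148, 0.989, 0.001, 0.001]
force: [1.3, 7.1, 7.1]
grip_width: 8.6
gripper_force: 64.7
```

```bash
python3 -c "from h import *;rep()"
```

```text
x -20.5 y 613.0 z 52.6 | Fx -7.2 Fy -0.2 Fz 7.1 | Mx 0.07 My 1.54 Mz 0.448 | w 8.6 yang 1.8679 q6 -0.69 t 22.90
```

Emit:
apply_moves:
  increments:
    - [0,0,0,0.03,-1]
    - [0,0,0,0.05,-1]
    - [0,0,0,0.05,-1]

```text
clock: 23.2
ee_pos: [603.5, -110.3, 52.6]
orientation: [-0.123, 0.992, 0.001, 0.001]
force: [2.3, 7.5, 6.8]
grip_width: 8.4
gripper_force: 64.6
```

```bash
python3 -c "from h import *;rep()"
```

```text
x -20.6 y 613.1 z 52.6 | Fx -7.9 Fy 0.6 Fz 6.8 | Mx 0.15 My 1.67 Mz 0.448 | w 8.4 yang 1.8172 q6 -0.64 t 23.20
```

Emit:
apply_moves:
  increments:
    - [0,0,0,0,-1]
    - [0,0,0,0,-1]
    - [0,0,0,0,-1]

```text
clock: 23.5
ee_pos: [603.5, -110.2, 52.6]
orientation: [-0.123, 0.992, 0.001, 0.001]
force: [2.3, 7.6, 7.3]
grip_width: 8.7
gripper_force: 64.6
```

```bash
python3 -c "from h import *;rep()"
```

```text
x -20.6 y 613.1 z 52.6 | Fx -8.0 Fy 0.7 Fz 7.3 | Mx 0.15 My 1.64 Mz 0.370 | w 8.7 yang 1.8179 q6 -0.64 t 23.50
```

Emit:
apply_moves:
  increments:
    - [-0.0006,0.0009,0,0,-1]
    - [-0.0006,0.0009,0,0,-1]

```text
clock: 23.7
ee_pos: [603.7, -109.9, 52.6]
orientation: [-0.123, 0.992, 0.0, 0.001]
force: [1.3, 3.5, 7.8]
grip_width: 8.5
gripper_force: 64.6
```

```bash
python3 -c "from h import *;rep()"
```

```text
x -20.9 y 613.3 z 52.6 | Fx -3.7 Fy 0.5 Fz 7.8 | Mx 0.08 My 0.95 Mz 0.509 | w 8.5 yang 1.8175 q6 -0.64 t 23.70
```

```bash
cat >>h.py <<'E'
def avg(n=8):
    L=[]
    for i in range(n):
        snapshot("scene");s=get_state();L.append([xd@s["force"][:2],yd@s["force"][:2],s["force"][2],s["torque"][2]])
    L=np.array(L);print("avg Fx Fy Fz Mz",np.round(L.mean(0),3),"sd",np.round(L.std(0),3));rep()
E
python3 -c "from h import *;avg()"
```

```text
avg Fx Fy Fz Mz [-4.339  0.646  7.009  0.447] sd [0.356 0.304 0.492 0.02 ]
x -20.9 y 613.2 z 52.6 | Fx -4.6 Fy 0.4 Fz 6.8 | Mx 0.10 My 1.00 Mz 0.432 | w 8.6 yang 1.8174 q6 -0.64 t 24.10
```

The knob is held at 0.447 ± 0.02 N m against a drag of about 0.25. That puts the jaw near 45 N, which is tight but not forced. I'll ease the lean, let go, and lift clear.

Emit:
apply_moves:
  increments:
    - [-0.0003,0.0005,0,0,-1]
    - [-0.0003,0.0005,0,0,-1]

```text
clock: 24.3
ee_pos: [603.8, -109.8, 52.6]
orientation: [-0.123, 0.992, 0.0, 0.001]
force: [0.7, 1.8, 7.2]
grip_width: 8.9
gripper_force: 64.6
```

```bash
python3 -c "from h import *;avg(4)"
```

```text
avg Fx Fy Fz Mz [-2.143  0.296  7.413  0.447] sd [0.31  0.514 0.13  0.017]
x -21.1 y 613.3 z 52.6 | Fx -1.7 Fy 0.5 Fz 7.2 | Mx 0.02 My 0.57 Mz 0.469 | w 8.7 yang 1.8171 q6 -0.64 t 24.50
```

Held torque is 0.447, slightly above the 0.40 ceiling. I'll back off in small steps and read the torque, which also shows the true preload.

Emit:
apply_moves:
  increments:
    - [0,0,0,-0.01,-1]
    - [0,0,0,-0.02,-1]
    - [0,0,0,-0.02,-1]

```text
clock: 24.8
ee_pos: [603.9, -109.5, 52.6]
orientation: [-0.133, 0.991, 0.0, 0.001]
force: [2.0, 5.1, 6.5]
grip_width: 8.2
gripper_force: 64.3
```

```bash
python3 -c "from h import *;avg(4)"
```

```text
avg Fx Fy Fz Mz [-4.654  0.476  6.346 -0.023] sd [0.316 0.362 0.369 0.026]
x -21.4 y 613.4 z 52.6 | Fx -4.6 Fy 0.7 Fz 6.0 | Mx 0.15 My 0.93 Mz -0.059 | w 8.8 yang 1.8366 q6 -0.66 t 25.00
```

Emit:
apply_moves:
  increments:
    - [0,0,0,-0.01,-1]
    - [0,0,0,-0.02,-1]
    - [0,0,0,-0.02,-1]

```text
clock: 25.3
ee_pos: [603.9, -109.5, 52.6]
orientation: [-0.143, 0.99, 0.0, 0.001]
force: [1.4, 5.3, 6.4]
grip_width: 8.5
gripper_force: 64.3
```

```bash
python3 -c "from h import *;avg(4)"
```

```text
avg Fx Fy Fz Mz [-4.357  0.89   6.701 -0.051] sd [0.463 0.274 0.756 0.033]
x -21.4 y 613.4 z 52.6 | Fx -4.3 Fy 1.2 Fz 5.8 | Mx 0.11 My 0.95 Mz -0.021 | w 8.8 yang 1.8566 q6 -0.68 t 25.50
```

Emit:
apply_moves:
  increments:
    - [0,0,0,-0.02,-1]
    - [0,0,0,-0.04,-1]
    - [0,0,0,-0.06,-1]
    - [0,0,0,-0.06,-1]
    - [0,0,0,-0.045,-1]
    - [0,0,0,-0.03,-1]
    - [0,0,0,-0.03,-1]

```text
clock: 26.2
ee_pos: [603.9, -109.4, 52.6]
orientation: [-0.157, 0.988, 0.0, 0.001]
force: [1.5, 4.4, 7.2]
grip_width: 8.7
gripper_force: 64.4
```

```bash
python3 -c "from h import *;avg(6)"
```

```text
avg Fx Fy Fz Mz [-4.591  1.094  6.582  0.247] sd [0.406 0.348 0.487 0.011]
x -21.5 y 613.4 z 52.6 | Fx -4.6 Fy 0.8 Fz 6.2 | Mx 0.09 My 0.95 Mz 0.265 | w 8.3 yang 1.8870 q6 -0.71 t 26.50
```

Emit:
apply_moves:
  increments:
    - [0,0,0,0.01,-1]
    - [0,0,0,0.02,-1]
    - [0,0,0,0.02,-1]

```text
clock: 26.8
ee_pos: [603.9, -109.4, 52.6]
orientation: [-0.148, 0.989, 0.0, 0.001]
force: [1.3, 4.4, 6.9]
grip_width: 8.9
gripper_force: 64.5
```

```bash
python3 -c "from h import *;avg(6)"
```

```text
avg Fx Fy Fz Mz [-4.674  0.591  7.37   0.29 ] sd [0.591 0.542 0.507 0.032]
x -21.4 y 613.4 z 52.6 | Fx -4.1 Fy 0.7 Fz 7.3 | Mx 0.09 My 0.93 Mz 0.347 | w 8.7 yang 1.8671 q6 -0.69 t 27.10
```

Emit:
apply_moves:
  increments:
    - [0,0,0,0.01,-1]
    - [0,0,0,0.02,-1]
    - [0,0,0,0.02,-1]

```text
clock: 27.4
ee_pos: [603.9, -109.4, 52.6]
orientation: [-0.138, 0.99, 0.0, 0.001]
force: [2.4, 4.3, 6.4]
grip_width: 8.6
gripper_force: 64.5
```

```bash
python3 -c "from h import *;avg(6)"
```

```text
avg Fx Fy Fz Mz [-4.608  0.742  6.939  0.312] sd [0.341 0.603 0.332 0.034]
x -21.5 y 613.4 z 52.7 | Fx -4.5 Fy 0.7 Fz 6.7 | Mx 0.08 My 0.95 Mz 0.286 | w 8.8 yang 1.8472 q6 -0.67 t 27.70
```

Emit:
apply_moves:
  increments:
    - [0,0,0,0.015,-1]
    - [0,0,0,0.03,-1]
    - [0,0,0,0.03,-1]

```text
clock: 28.0
ee_pos: [603.9, -109.4, 52.7]
orientation: [-0.123, 0.992, 0.0, 0.001]
force: [1.5, 4.5, 5.7]
grip_width: 9.2
gripper_force: 64.5
```

```bash
python3 -c "from h import *;avg(6)"
```

```text
avg Fx Fy Fz Mz [-4.456  0.064  6.81   0.317] sd [0.338 0.246 0.388 0.051]
x -21.4 y 613.4 z 52.7 | Fx -4.3 Fy -0.3 Fz 6.5 | Mx 0.15 My 0.94 Mz 0.271 | w 8.3 yang 1.8172 q6 -0.64 t 28.30
```

Emit:
apply_moves:
  increments:
    - [0,0,0,0.02,-1]
    - [0,0,0,0.04,-1]
    - [0,0,0,0.04,-1]

```text
clock: 28.6
ee_pos: [603.9, -109.5, 52.6]
orientation: [-0.103, 0.995, 0.0, 0.001]
force: [1.5, 4.4, 6.5]
grip_width: 8.9
gripper_force: 64.6
```

```bash
python3 -c "from h import *;avg(8)"
```

```text
avg Fx Fy Fz Mz [-4.342  0.583  7.076  0.339] sd [0.332 0.354 0.549 0.028]
x -21.4 y 613.4 z 52.7 | Fx -4.3 Fy 0.7 Fz 7.3 | Mx 0.14 My 0.97 Mz 0.320 | w 8.7 yang 1.7772 q6 -0.60 t 29.00
```

Emit:
apply_moves:
  increments:
    - [0,0,0,0.02,-1]
    - [0,0,0,0.035,-1]
    - [0,0,0,0.035,-1]

```text
clock: 29.3
ee_pos: [603.9, -109.5, 52.6]
orientation: [-0.085, 0.996, 0.0, 0.001]
force: [0.8, 4.6, 7.5]
grip_width: 8.6
gripper_force: 64.6
```

```bash
python3 -c "from h import *;avg(10)"
```

```text
avg Fx Fy Fz Mz [-3.786  0.941  6.765  0.43 ] sd [0.577 0.505 0.613 0.018]
x -21.4 y 613.4 z 52.6 | Fx -4.0 Fy 1.5 Fz 6.1 | Mx 0.15 My 0.80 Mz 0.391 | w 8.6 yang 1.7423 q6 -0.56 t 29.80
```

The torque now sits around 0.39–0.43 N m, with the jaw estimated at 36–48 N, the middle of the tight range. I'll ease off and let go.

Emit:
apply_moves:
  increments:
    - [-0.0002,0.0006,0,-0.01,-1]
    - [-0.0002,0.0006,0,-0.01,-0.7]
    - [-0.0002,0.0006,0,-0.01,-0.3]
    - [-0.0002,0.0006,0,-0.01,-0.2]
    - [-0.0002,0.0006,-0.005,-0.01,-0.2]
    - [-0.0002,0.0006,-0.02,-0.01,-0.2]
    - [-0.0002,0.0006,-0.045,-0.01,-0.2]
    - [-0.0002,0.0006,-0.08,-0.01,-0.2]
    - [-0.0002,0.0006,-0.12,-0.01,-0.2]
    - [-0.0002,0.0006,-0.15,-0.01,-0.2]

```text
clock: 30.8
ee_pos: [603.8, -109.6, 206.1]
orientation: [-0.09, 0.996, -0.001, 0.001]
force: [0.6, -0.1, -0.2]
grip_width: 34.4
gripper_force: 0.0
```

Emit:
apply_moves:
  increments:
    - [-0.03,0,-0.02,0,-0.2]
    - [-0.07,0,-0.04,0,-0.2]
    - [-0.11,0,-0.06,0,-0.2]
    - [-0.14,0,-0.06,0,-0.2]
    - [-0.14,0,-0.06,0,-0.2]

```text
clock: 31.3
ee_pos: [743.5, -83.7, 261.2]
orientation: [-0.09, 0.996, 0.0, 0.0]
force: [-0.6, -0.1, -1.9]
grip_width: 34.2
gripper_force: 0.0
```

```bash
python3 - <<'E'
from ov import *
rep()
p=-21.4*xd+555.2*yd
draw("pics/ov6.png",[p[0],p[1],-1.785],13,[550.6,-78,-1.785],255,205,110,95,6)
E
```

```text
x -76.3 y 744.3 z 261.2 | Fx 0.2 Fy -0.6 Fz -1.9 | Mx -0.07 My -0.03 Mz 0.043 | w 34.2 yang 1.7517 q6 -0.47 t 31.30
```

View pics/ov6.png

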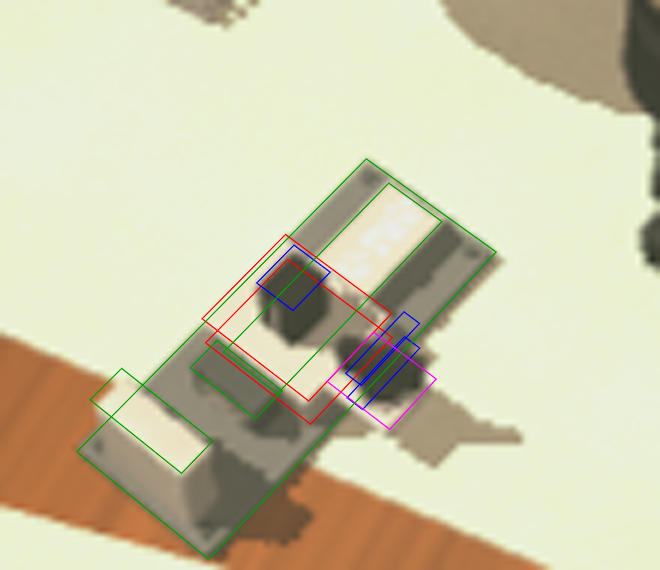

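The carrier sits against the stop block at (235,375), the wing is turned to about 1.2 rad, and the hand is clear. With nothing held, the torque sensor reads about +0.04, so the true held torque was about 0.39 N m. Handing in.

```bash
python3 -c "from cell import *;print(hand_in())"
```

```text
the job is handed in; nothing more can be done
None
```

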